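# Leak-check a reed plate: wake the vacuum test box and hold the slide at its detent

## Task

Leak-check the clipped-in reed plate on the vacuum test box: press the green button (pump start), then the blue (draw), then the yellow (gauge zero), one at a time and fully down, while the carriage stays parked at its right end. Then grip the carriage's black knob and slide it left until you feel its ball drop into the detent notch, without running on past the notch, and finish still gripping the knob with the carriage held still at the notch. Leave the red stop button and the black toggle alone, keep off the reed plate, and do not disturb the comb, cover plate and wrench lying on the bench.

Things in the scene. Friction and masses are not known exactly. Their poses are not given: they have to be found in the camera images.
- pump_box: Blue-grey steel vacuum test box fixed to the bench, 210 (x) x 340 (y) x 85 mm high. Origin: centre of its underside; x points away from the robot's side, y left along the rail, z up. On top, near edge: control panel with four buttons, then a gauge (56 mm wide, 10 tall, box y -82) and toggle at its right end. Far half: two 12 mm tall guide rails along y, the reed-plate carriage between them.
- green_top (a point): Centre of the top face of the green pump-start push button: cap 24 mm across, top 18 mm above the box top (at box x -66, y 125, z 103 mm), sprung; it stands 6 mm proud of a black collar 40 mm across. Buttons are 48 mm apart.
- green (a joint): Travel of the green button, 0 = up, 0.006 m = fully down (starts to move at about 1.5 N, fully down at 5 N, springs back)
- blue_top (a point): Centre of the top face of the blue draw (suction) button, like the green one (box x -66, y 77, z 103 mm)
- blue (a joint): Travel of the blue button, as for green
- yellow_top (a point): Centre of the top face of the yellow gauge-zero button, like the green one (box x -66, y 29, z 103 mm)
- yellow (a joint): Travel of the yellow button, as for green
- red_top (a point): Centre of the top face of the red stop button, like the green one (box x -66, y -19, z 103 mm)
- red (a joint): Travel of the red stop button, as for green
- toggle_tip (a point): Tip of the small black mains toggle (8 mm thick, stands 29 mm above the box top at the right end of the control panel; leans towards the robot = on)
- toggle (a joint): Angle of the mains toggle, 0 = on as found, 0.85 rad = off
- carriage (a joint): Position (m) of the aluminium carriage (64 x 158 mm, top 11 mm above the box top) along the rail; grows to the left, along +y of pump_box. Starts parked near the right end (0 to 0.03); notch centre at 0.130; end stop at 0.155. Drag 1 to 2 N. A sprung 11 mm ball on its far side runs along the steel strip on the far rail.
- notch (a point): Centre of the mouth of the 8 mm wide red-painted notch in the steel strip on the far rail (box x 79, y 52.5, z 104 mm). Within 4 mm of the notch centre the carriage's ball drops 1.7 mm into it: it first pulls the carriage on (2 to 4 N), then resists leaving with about 5 to 7 N. The reed plate then covers the black air port.
- knob: Black knurled round knob on a thin steel stem at the right end of the carriage: head 22 mm across and 28 mm tall, from 14 to 42 mm above the carriage top (stem 10 mm across below). Origin: foot of the stem on the carriage top, 96 mm above the bench; with the carriage home it stands at box x 45, y -11.5 mm
- knob_grip (a point): Point to grip: on the knob's axis, in the middle of its head, 30 mm above the carriage top (126 mm above the bench)
- reed_plate: Stainless reed plate with ten brass reeds, 26 x 105 x 1 mm, clipped on top of the carriage; origin: centre of its underside, 12 mm above the box top; its nearest edge is 32 mm left of the knob's axis
- comb: Loose blue anodized harmonica comb, 27 x 102 x 6.5 mm, lying on the bench; origin: centre of its underside
- cover_plate: Loose chrome cover plate, 28 x 100 x 9 mm, lying on the bench; origin: centre of its underside
- wrench: Loose reed wrench, orange plastic handle 18 mm thick with a thin steel shaft, 108 mm long along its y, lying on the bench; origin: on the bench under its middle

How it is judged:
By the outcome, as a careful person would: the job done as asked, in the order asked, and still so for the second after the job is handed in, while the arm keeps its last pose, push and grip.
It also fails if it takes over 54 s, if anything falls off the work surface, if the arm or the gripper's body presses on something with over 40 N, if the wrist force passes 120 N, or if a joint passes its speed limit or range.

## Robot

A 6-joint arm with a two-finger parallel gripper is mounted at the origin on the work surface. World frame = base frame: x ahead of the robot, y to its left, z up, the work surface at z = 0. Lengths are in m, angles in rad, forces in N, time in s.
With the tool pointing down it reaches from about 0.225 to 0.875 m from the base axis. Payload 3.4 kg.
Tool frame: the origin (TCP) lies between the finger pads, 19 mm behind the fingertips; this is the grasp point; z points along the fingers, y is the line along which they close (so a half turn about z gives the same grasp; the last joint's range is limited). The gripper opens to 85 mm and grips with 20 to 120 N. Pads are 22 mm wide; open, the fingers measure 114 mm over their backs; the gripper's body (76 mm by 85 mm) begins 54 mm behind the grasp point. The pads swing forward as they close: fully open they stand 13 mm farther back than shut.
Start: joints at [1.139, 0.276, 1.505, -0, 1.361, -0.121], TCP at [0.176, 0.547, 0.25] pointing down, gripper open.
Joint ranges: [-2.89, 2.89], [-0.75, 2.08], [0.22, 2.7], [-1.18, 4.32], [0.11, 2.71], [-2.7, 2.7]. Speed limits (rad/s): [2.57, 2.57, 3.14, 3.14, 3.14, 3.14].

## Interface

Orientations are given as a unit quaternion [w, x, y, z].
In Python, from rig import manip, eyes gives the robot as it stands.
- The arm moves only by the shell command python3 -m creep 'ROWS' [FORCE]. ROWS is JSON, a list of rows, each a list of 5 numbers: the opening, from 0 (shut) to 1 (fully open), then the shift along the tool's x, y, z normalised to -1 to 1, where 1 is 0.5 m, then the turn about the tool's z normalised to -1 to 1, where 1 is 360 degrees. In form: [[fingers, dx, dy, dz, spin], ...]. A call has 1 to 10 rows; each row is the pose to reach, as a shift and turn from the pose commanded when the call began, along the tool's axes at that moment, turning the shorter way round; what a row does not reach only later rows make up. A row lasts 1/10 s, in which the tool goes at most 50 mm and 8.59 degrees, less where a joint would pass 70% of its speed; a pose out of reach is approached as far as the arm can. A call with a number of a shift or a turn outside -1 to 1 is refused whole. A call with a gripper value outside its range is refused whole. The fingers move at their own pace and stop on an object; FORCE is the grip in N (left out, the last holds). Time passes only in rows, so rows that repeat a pose let the fingers close. It gives the time, the measured TCP pose, the force, the opening and the grip force at its end, in the units of the state.
- manip.get_state(): the state, without advancing time (a new reading comes with each control period).
- eyes.get_image(name): name is "scene" or "top"; returns a dict with "frame" (400x640x3 uint8, red, green, blue), "fx", "fy", "cx", "cy" (pixels), "R" (3x3) and "t" (3): a world point X has camera coordinates R X + t. Camera axes: x right, y down, z forward; pixel columns grow to the right and rows downward; lengths in m; the calibration is good to about 2 mm. A picture is of the moment at which its call begins. There is no depth.
- manip.sign_off(): hands the job in; it is judged then, once.
Trained networks look in the newest picture that a camera, given by its name, has taken for a name from the list of things; names that differ only in an ending like _2 or _b are one class to them, and where a whole thing is asked for, a point or a joint stands for the part that bears it (a point fixed in the world has none). Each returns a list of dicts, best first, with "confidence" (0 to 1); they miss things now and then, are a little off and sometimes report something else, mostly with a low value. They report only what shows in the picture. A call takes as long as a camera call.
- eyes.regions_of(camera, label): "mask" (400x640 bool, what is visible of it) and "bbox" ([left, top, right, bottom] in pixels, round what is visible of it).
- eyes.place_of(camera, label): "centre" ([column, row] in pixels: a listed point, or the origin of a listed thing).
The state is a dict: "clock": time; "qpos": joint angles; "qd": joint speeds; "effort": joint torques, N m; "position": TCP position; "ee_rot": TCP orientation; "contact_force": force on the tool from outside, world axes, zero at the start; "moment": the same for the moment, N m; "width": finger opening in m; "gripper_force": force on a finger pad.
Only numpy, scipy, OpenCV 4.12 (cv2) and the standard library are available. Lean on these libraries where they do the work, as an engineer would, in place of code of your own. Each camera call takes 0.05 s, during which the arm holds its last target. There are 200 camera calls.

## Working session

There is one attempt and no reset: what is moved stays moved. The work goes in short steps, Python scripts to look and compute and a shell command to move; the robot and the scene stay as the last step left them, time stands still between calls to the robot, and variables do not carry over. Pictures are saved under pics/ and viewed, at most 10 in all, crops included, and the job is handed in when it is done.

```bash
mkdir -p pics; cat > h.py <<'E'
import numpy as np, cv2
from rig import manip, eyes
def ray(im,px,z):
    R=np.array(im["R"]);t=np.array(im["t"]);C=-R.T@t
    d=R.T@np.array([(px[0]-im["cx"])/im["fx"],(px[1]-im["cy"])/im["fy"],1])
    return C+d*(z-C[2])/d[2]
E
python3 - <<'E'
from h import *
s=manip.get_state();print(s)
Z=dict(green_top=.103,blue_top=.103,yellow_top=.103,red_top=.103,notch=.104,knob_grip=.126,knob=.096,pump_box=0,toggle_tip=.114,comb=0,cover_plate=0,wrench=0,reed_plate=.097)
for c in("top","scene"):
    im=eyes.get_image(c);cv2.imwrite(f"pics/{c}0.png",im["frame"][:,:,::-1])
    for k,z in Z.items():
        for r in eyes.place_of(c,k)[:2]:
            print(c,k,round(r["confidence"],2),np.round(r["centre"],1),np.round(ray(im,r["centre"],z),4))
E
```

```text
{'clock': 0.0, 'qpos': array([ 1.13898870e+00,  2.76605759e-01,  1.50613276e+00, -7.88495822e-06,
        1.36069518e+00, -1.21022497e-01]), 'qd': array([2.68028250e-03, 2.45068975e-05, 6.73120095e-04, 9.22617843e-04,
       5.82606471e-04, 1.72126730e-03]), 'effort': array([ 1.86071920e-03, -4.16784453e+01, -2.45804071e+01,  3.48927524e-04,
        1.09789224e-02,  4.09665040e-05]), 'position': array([0.1756512 , 0.54699743, 0.24913369]), 'ee_rot': array([-2.47509623e-04,  1.54767065e-01,  9.87950560e-01, -8.86630964e-04]), 'contact_force': array([ 0.31212878,  1.05180475, -0.44336946]), 'moment': array([0.01952119, 0.00321013, 0.01256304]), 'gripper_force': 0.0, 'width': 0.08523948153181332}
top green_top 0.57 [269.4 219.4] [0.4541 0.1229 0.103 ]
top green_top 0.42 [325.3 166. ] [ 0.6077 -0.0272  0.103 ]
top blue_top 0.42 [285.7 211.2] [0.4778 0.0791 0.103 ]
top blue_top 0.39 [438.9 246.9] [ 0.3898 -0.3428  0.103 ]
top yellow_top 0.41 [305.8 210.6] [0.4808 0.0239 0.103 ]
top red_top 0.52 [321.9 207.9] [ 0.4893 -0.0202  0.103 ]
top notch 0.57 [287.3 159.1] [0.6244 0.0796 0.104 ]
top
[... 672 characters left out ...]
 ]
scene red_top 0.75 [423.5 166.6] [0.5086 0.3022 0.103 ]
scene red_top 0.45 [298.9 188.1] [ 0.4916 -0.0191  0.103 ]
scene notch 0.67 [357.  214.7] [0.6137 0.082  0.104 ]
scene notch 0.67 [167.4 289.7] [ 0.692  -0.3497  0.104 ]
scene knob_grip 0.7 [277.1 235.2] [ 0.6377 -0.1109  0.126 ]
scene pump_box 0.9 [319.3 230.7] [0.5497 0.0157 0.    ]
scene toggle_tip 0.35 [246.  200.1] [ 0.5049 -0.1497  0.114 ]
scene comb 0.69 [424.6 168.8] [0.4187 0.3706 0.    ]
scene cover_plate 0.54 [155.4 224.2] [ 0.4098 -0.3679  0.    ]
scene wrench 0.81 [168.8 289. ] [ 0.6139 -0.3581  0.    ]
scene reed_plate 0.7 [421.  169.4] [0.5105 0.2954 0.097 ]
scene reed_plate 0.65 [312.6 227.9] [ 0.6162 -0.0245  0.097 ]
```

View pics/top0.png

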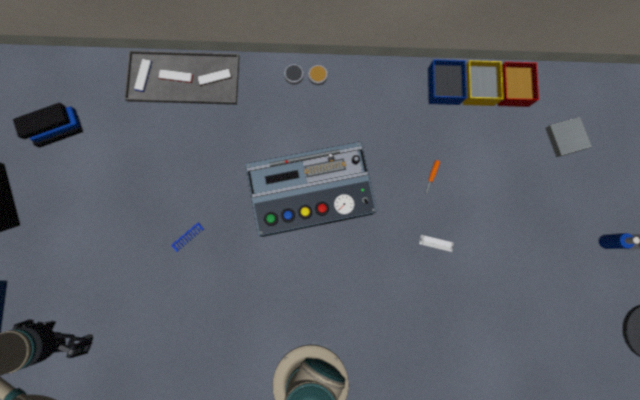

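View pics/scene0.png

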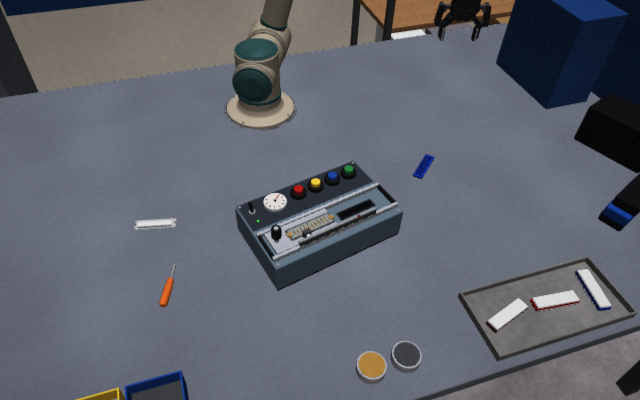

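The top view shows the box, rotated slightly, with green (270,219), blue (288,215), yellow (305,212), red (322,208), knob (355,159) and notch (287,160). The scene view agrees: green (348,171), knob (277,232). I'll refine with colour centroids and fit the box pose to both cameras.

```bash
cat > fit.py <<'E'
from h import *
from scipy.optimize import least_squares
G={"top":{"green":(270,219),"blue":(288,215),"yellow":(305,212),"red":(322,208)},
   "scene":{"green":(348,171),"blue":(333,176),"yellow":(316,183),"red":(298,190)}}
H={"green":(45,85),"blue":(100,125),"yellow":(20,35),"red":(0,10)}
BY={"green":.125,"blue":.077,"yellow":.029,"red":-.019}
def proj(im,X):
    c=np.array(im["R"])@X+np.array(im["t"]);return np.array([im["fx"]*c[0]/c[2]+im["cx"],im["fy"]*c[1]/c[2]+im["cy"]])
obs=[]
ims={c:eyes.get_image(c) for c in G}
for c,im in ims.items():
    hsv=cv2.cvtColor(im["frame"],cv2.COLOR_RGB2HSV).astype(int)
    yy,xx=np.mgrid[:400,:640]
    for k,(u,v) in G[c].items():
        lo,hi=H[k];h=hsv[...,0]
        m=((h>=lo)&(h<=hi)|((k=="red")&(h>172)))&(hsv[...,1]>130)&(hsv[...,2]>60)&(np.hypot(xx-u,yy-v)<11)
        p=np.array([xx[m].mean(),yy[m].mean()]);print(c,k,m.sum(),p.round(1))
        obs.append((im,p,np.array([-.066,BY[k],.101]),1,k+c))
    for lab,X in (("notch",(.079,.0525,.104)),("pump_box",(0,0,0))):
        r=eyes.place_of(c,lab)
        if r: obs.append((im,np.array(r[0]["centre"]),np.array(X),.4,lab+c))
def T(q,X): return np.array([q[0]+np.cos(q[2])*X[0]-np.sin(q[2])*X[1],q[1]+np.sin(q[2])*X[0]+np.cos(q[2])*X[1],X[2]])
f=lambda q:np.concatenate([w*(proj(im,T(q,X))-p) for im,p,X,w,_ in obs])
s=least_squares(f,[.55,.01,.2],loss="soft_l1");q=s.x;print("pose",q.round(4))
for o,r in zip(obs,f(q).reshape(-1,2)): print(o[4],r.round(1))
# knob: carriage position
ko=[]
for c,im in ims.items():
    r=eyes.place_of(c,"knob_grip")[0];ko.append((im,np.array(r["centre"])))
g=least_squares(lambda p:np.concatenate([proj(im,T(q,np.array([.045,-.0115+p[0]-0*.1,.126])))-u for im,u in ko]),[0.])
print("carriage est rel to 'home'",g.x,g.fun.round(1))
for k in BY: print(k,T(q,np.array([-.066,BY[k],.103])).round(4))
np.save("q.npy",q)
for c,im in ims.items():
    u,v=proj(im,T(q,np.array([0,0,.09]))).astype(int);a=im["frame"][v-65:v+65,u-85:u+85,::-1].copy()
    cv2.imwrite(f"pics/{c}crop.png",cv2.resize(a,None,fx=4,fy=4,interpolation=cv2.INTER_CUBIC))
    print(c,"crop origin",u-85,v-65)
E
python3 fit.py
```

```text
top green 63 [270.3 218. ]
top blue 75 [287.5 214.7]
top yellow 82 [304.7 211.3]
top red 78 [321.7 207.8]
scene green 54 [348.3 168.2]
scene blue 66 [332.  175.2]
scene yellow 81 [315.3 182.3]
scene red 73 [297.9 188.9]
pose [0.5508 0.0132 0.2299]
greentop [0.3 0. ]
bluetop [ 0.4 -0.2]
yellowtop [ 0.2 -0.3]
redtop [ 0.3 -0.3]
notchtop [-0.   0.3]
pump_boxtop [-1.8  2.2]
greenscene [0.1 0.2]
bluescene [ 0.2 -0.3]
yellowscene [ 0.2 -0.6]
redscene [ 0.4 -0.4]
pump_boxscene [-1.1  0.8]
carriage est rel to 'home' [-0.12143682] [-1.   1.  -0.8  0.5]
green [0.4581 0.1199 0.103 ]
blue [0.469  0.0731 0.103 ]
yellow [0.4799 0.0264 0.103 ]
red [ 0.4909 -0.0203  0.103 ]
top crop origin 225 121
scene crop origin 234 141
```

View pics/topcrop.png

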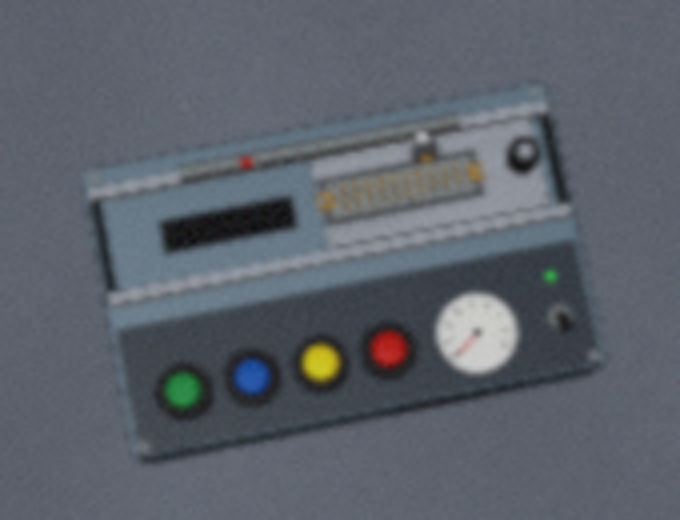

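View pics/scenecrop.png

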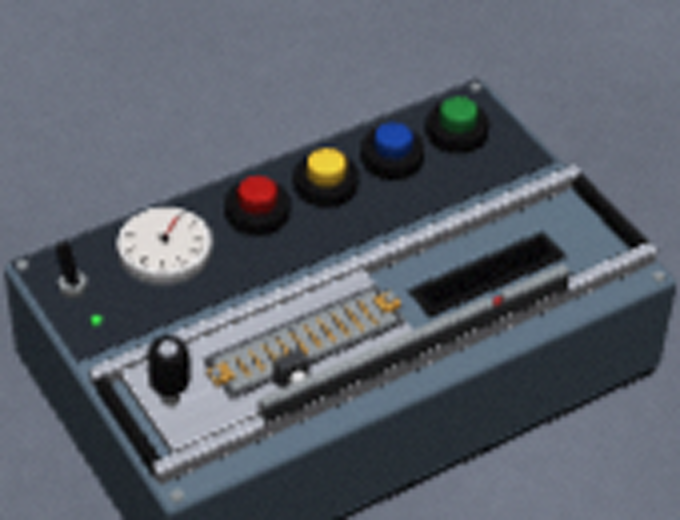

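The crops confirm the fit: the buttons line up, the carriage is parked right and its knob is about 121 mm short of the notch-seated position. I'll write a helper for the moves.

```bash
cat > go.py <<'E'
import sys
from h import *
from scipy.spatial.transform import Rotation as Ro
q=np.load("q.npy")
def rep(bx,by,z):
    s=manip.get_state();w,x,y,zz=s["ee_rot"];R=Ro.from_quat([x,y,zz,w]).as_matrix()
    c,n=np.cos(q[2]),np.sin(q[2])
    P=np.array([q[0]+c*bx-n*by,q[1]+n*bx+c*by,z])
    d=R.T@(P-s["position"])/.5
    a=np.arctan2(R[1,1],R[0,1]);e=(q[2]+np.pi/2-a+np.pi/2)%np.pi-np.pi/2
    print("clk",round(s["clock"],2),"d",d.round(4),"spin",round(-e/2/np.pi,4),"F",s["contact_force"].round(1))
rep(*map(float,sys.argv[1:4]))
E
python3 go.py -.066 .125 .150
```

```text
clk 1.8 d [-0.7989 -0.6417  0.2   ] spin -0.0861 F [ 0.1  0.  -1.4]
```

```bash
python3 -m creep '[[0,-0.8,-0.642,0.1,-0.086],[0,-0.8,-0.642,0.1,-0.086],[0,-0.8,-0.642,0.1,-0.086],[0,-0.8,-0.642,0.1,-0.086],[0,-0.8,-0.642,0.1,-0.086],[0,-0.8,-0.642,0.1,-0.086],[0,-0.8,-0.642,0.1,-0.086],[0,-0.8,-0.642,0.1,-0.086],[0,-0.8,-0.642,0.1,-0.086],[0,-0.8,-0.642,0.1,-0.086]]' 30; python3 go.py -.066 .125 .135
```

```text
clock: 2.8
position: [0.4458, 0.1383, 0.2026]
ee_rot: [0.001, -0.114, 0.993, 0.0]
contact_force: [0.6, 1.4, 0.5]
width: -0.0
gripper_force: 0.0
clk 2.8 d [-0.0152 -0.0415  0.1352] spin -0.0001 F [0.6 1.4 0.5]
```

```bash
python3 -m creep '[[0,-0.015,-0.042,0.1,0],[0,-0.015,-0.042,0.13,0],[0,-0.015,-0.042,0.13,0],[0,-0.015,-0.042,0.13,0],[0,-0.015,-0.042,0.13,0]]'; python3 go.py -.066 .125 .122
```

```text
clock: 3.3
position: [0.4579, 0.1221, 0.1388]
ee_rot: [0.001, -0.115, 0.993, 0.0]
contact_force: [0.3, 1.0, -0.2]
width: -0.0
gripper_force: 0.0
clk 3.3 d [ 0.0008 -0.0044  0.0337] spin 0.0001 F [ 0.3  1.  -0.2]
```

```bash
python3 -m creep '[[0,0,-0.004,0.02,0],[0,0,-0.004,0.03,0],[0,0,-0.004,0.034,0],[0,0,-0.004,0.036,0],[0,0,-0.004,0.036,0],[0,0,-0.004,0.036,0]]'; python3 go.py -.066 .125 .116
```

```text
clock: 3.9
position: [0.4581, 0.1198, 0.1199]
ee_rot: [0.001, -0.114, 0.993, 0.0]
contact_force: [1.2, 0.7, 4.3]
width: 0.0001
gripper_force: 2.3
clk 3.9 d [0.     0.0001 0.0078] spin -0.0001 F [1.2 0.7 4.3]
```

```bash
python3 -m creep '[[0,0,0,0.004,0],[0,0,0,0.008,0],[0,0,0,0.011,0],[0,0,0,0.012,0],[0,0,0,0.012,0],[0,0,0,0.012,0]]'; python3 - <<'E'
from h import *
print(manip.get_state()["contact_force"].round(1))
E
```

```text
clock: 4.5
position: [0.4582, 0.1198, 0.119]
ee_rot: [0.002, -0.115, 0.993, 0.0]
contact_force: [-9.6, -0.1, 44.3]
width: 0.0004
gripper_force: 22.0
[-9.6 -0.1 44.3]
```

```bash
python3 -m creep '[[0,0,0,-0.03,0],[0,0,0,-0.06,0],[0,0,-0.05,-0.06,0],[0,0,-0.096,-0.06,0],[0,0,-0.096,-0.06,0],[0,0,-0.096,-0.05,0],[0,0,-0.096,-0.05,0],[0,0,-0.096,-0.05,0]]'; python3 go.py -.066 .077 .122
python3 - <<'E'
from h import *
for c in("top","scene"):
    f=eyes.get_image(c)["frame"];cv2.imwrite(f"pics/{c}1.png",cv2.resize(f[120:250,225:405,::-1],None,fx=4,fy=4))
E
```

```text
clock: 5.3
position: [0.4676, 0.0734, 0.1378]
ee_rot: [-0.001, -0.115, 0.993, 0.0]
contact_force: [0.3, 0.6, 0.8]
width: 0.0001
gripper_force: 0.0
clk 5.3 d [-0.0027 -0.0011  0.0316] spin 0.0001 F [0.3 0.6 0.8]
```

View pics/scene1.png

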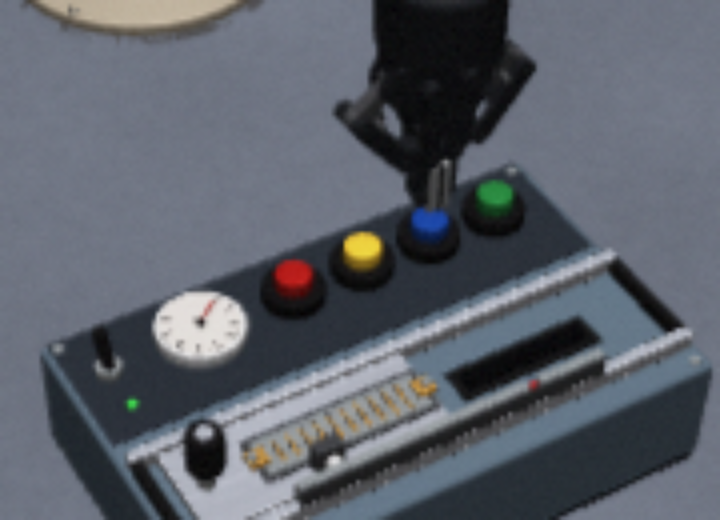

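The picture shows the fingertips just above the blue button, with green sprung back up. Pressing blue now.

```bash
python3 -m creep '[[0,-0.002,-0.001,0.015,0],[0,-0.002,-0.001,0.025,0],[0,-0.002,-0.001,0.032,0],[0,-0.002,-0.001,0.038,0],[0,-0.002,-0.001,0.042,0],[0,-0.002,-0.001,0.043,0],[0,-0.002,-0.001,0.043,0],[0,-0.002,-0.001,0.043,0]]'; python3 go.py -.066 .077 .119
```

```text
clock: 6.2
position: [0.4696, 0.0727, 0.1195]
ee_rot: [0.001, -0.114, 0.993, 0.0]
contact_force: [-5.6, 0.9, 22.4]
width: 0.0
gripper_force: 10.6
clk 6.2 d [0.001  0.0012 0.0009] spin -0.0001 F [-5.6  0.9 22.4]
```

Blue is fully down (22 N, at the hard stop). Next is yellow.

```bash
python3 -m creep '[[0,0,0,-0.03,0],[0,0,0,-0.05,0],[0,0,-0.05,-0.05,0],[0,0,-0.096,-0.05,0],[0,0,-0.096,-0.043,0],[0,0,-0.096,-0.043,0],[0,0,-0.096,-0.043,0],[0,0,-0.096,-0.043,0]]'; python3 go.py -.066 .029 .119
```

```text
clock: 7.0
position: [0.48, 0.0264, 0.1382]
ee_rot: [-0.0, -0.115, 0.993, 0.0]
contact_force: [0.1, 0.7, 0.3]
width: 0.0001
gripper_force: 0.0
clk 7.0 d [ 0.0001 -0.      0.0384] spin 0.0001 F [0.1 0.7 0.3]
```

```bash
python3 -m creep '[[0,0,0,0.015,0],[0,0,0,0.025,0],[0,0,0,0.032,0],[0,0,0,0.038,0],[0,0,0,0.042,0],[0,0,0,0.043,0],[0,0,0,0.043,0],[0,0,0,0.043,0]]'; python3 go.py -.066 .029 .119
```

```text
clock: 7.8
position: [0.4802, 0.0261, 0.1194]
ee_rot: [0.0, -0.115, 0.993, 0.0]
contact_force: [-6.3, 2.2, 21.2]
width: -0.0003
gripper_force: 10.8
clk 7.8 d [0.0005 0.0007 0.0009] spin -0.0001 F [-6.3  2.2 21.2]
```

```bash
python3 -m creep '[[0,0,0,-0.06,0],[0,0,0,-0.12,0],[0,0,0,-0.18,0],[0,0,0,-0.18,0],[0.65,0,0,-0.18,0]]'; python3 go.py .045 -.1329 .20
python3 - <<'E'
from h import *
q=np.load("q.npy")
for c in("top","scene"):
    im=eyes.get_image(c)
    for k,z in (("knob_grip",.126),("knob",.096)):
        for r in eyes.place_of(c,k)[:2]:
            d=ray(im,r["centre"],z)[:2]-q[:2];cc,n=np.cos(q[2]),np.sin(q[2])
            print(c,k,round(r["confidence"],2),np.round(r["centre"],1),"box",np.round([cc*d[0]+n*d[1],-n*d[0]+cc*d[1]],4))
    for k,z in (("knob_grip",.126),):
        for r in eyes.regions_of(c,k)[:1]: print(c,"mask",r["bbox"],r["mask"].sum())
E
```

```text
clock: 8.3
position: [0.4804, 0.0257, 0.207]
ee_rot: [0.0, -0.115, 0.993, -0.0]
contact_force: [-1.3, 0.1, -0.5]
width: 0.0131
gripper_force: 0.0
clk 8.3 d [-0.2214 -0.3221  0.0143] spin -0.0 F [-1.3  0.1 -0.5]
top knob_grip 0.6 [355.5 161.2] box [ 0.0377 -0.1348]
top knob 0.65 [358.6 160.6] box [ 0.0439 -0.1485]
top mask [285.1, 211.7, 287.5, 218.0] 7
scene knob_grip 0.52 [277.9 231.6] box [ 0.0483 -0.1344]
scene knob_grip 0.52 [154. 224.] box [-0.1048 -0.3545]
scene knob 0.67 [276.7 240.2] box [ 0.0455 -0.1371]
scene knob 0.45 [298.6 185.7] box [-0.0788 -0.0109]
```

```bash
python3 -m creep '[[0.65,-0.221,-0.324,0,0],[0.65,-0.221,-0.324,0,0],[0.65,-0.221,-0.324,0,0],[0.65,-0.221,-0.324,0,0],[0.65,-0.221,-0.324,0,0],[0.65,-0.221,-0.324,0.04,0],[0.65,-0.221,-0.324,0.04,0],[0.65,-0.221,-0.324,0.04,0]]'; python3 go.py .045 -.134 .130
python3 - <<'E'
from h import *
a=[]
for c,(u,v) in {"top":(355,160),"scene":(277,225)}.items():
    f=eyes.get_image(c)["frame"];a.append(cv2.resize(f[v-35:v+35,u-35:u+35,::-1],None,fx=5.6,fy=5.6,interpolation=cv2.INTER_CUBIC))
cv2.imwrite("pics/k.png",np.hstack(a))
E
```

```text
clock: 9.5
position: [0.6241, -0.1064, 0.1864]
ee_rot: [-0.001, -0.115, 0.993, 0.0]
contact_force: [0.3, 1.1, -0.3]
width: 0.0556
gripper_force: 0.0
clk 9.5 d [-0.0019 -0.0018  0.1129] spin -0.0 F [ 0.3  1.1 -0.3]
```

View pics/k.png

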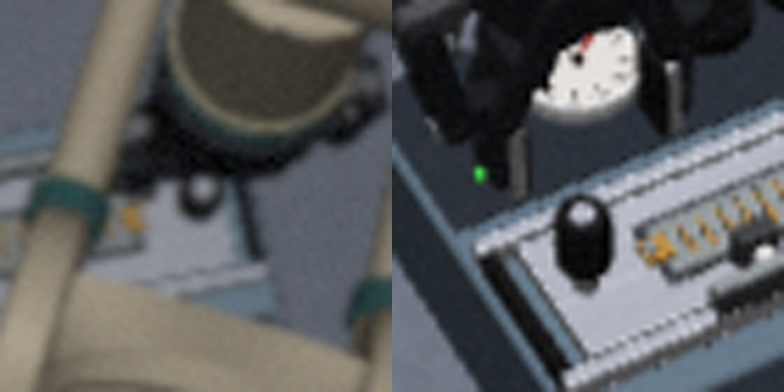

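The picture shows the open fingers above the knob on either side of it, with the reed plate clear to the left. Descending.

```bash
python3 -m creep '[[0.65,-0.002,-0.002,0.03,0],[0.65,-0.002,-0.002,0.06,0],[0.65,-0.002,-0.002,0.08,0],[0.65,-0.002,-0.002,0.095,0],[0.65,-0.002,-0.002,0.105,0],[0.65,-0.002,-0.002,0.112,0],[0.65,-0.002,-0.002,0.112,0],[0.65,-0.002,-0.002,0.112,0]]'; python3 go.py .045 -.134 .130
```

```text
clock: 10.4
position: [0.6264, -0.1077, 0.1313]
ee_rot: [0.0, -0.115, 0.993, -0.0]
contact_force: [-0.3, 0.4, -0.2]
width: 0.0553
gripper_force: 0.0
clk 10.4 d [0.002  0.0019 0.0025] spin -0.0001 F [-0.3  0.4 -0.2]
```

Free descent. Closing gently.

```bash
python3 -m creep '[[0.4,0,0,0.002,0],[0.3,0,0,0.002,0],[0.2,0,0,0.002,0],[0.2,0,0,0.002,0],[0.1,0,0,0.002,0],[0,0,0,0.002,0],[0,0,0,0.002,0],[0,0,0,0.002,0],[0,0,0,0.002,0]]' 50; python3 go.py .045 .118 .130
```

```text
clock: 11.3
position: [0.6263, -0.1078, 0.1303]
ee_rot: [0.0, -0.115, 0.993, -0.0]
contact_force: [-1.2, -1.5, 6.2]
width: 0.0207
gripper_force: 49.0
clk 11.3 d [1.900e-03 5.061e-01 4.000e-04] spin -0.0 F [-1.2 -1.5  6.2]
```

```bash
python3 -m creep '[[0,0,0.01,0,0],[0,0,0.03,0,0],[0,0,0.05,0,0],[0,0,0.075,0,0],[0,0,0.1,0,0],[0,0,0.125,0,0],[0,0,0.15,0,0],[0,0,0.175,0,0],[0,0,0.19,0,0],[0,0,0.2,0,0]]'; cat > f.py <<'E'
from h import *
q=np.load("q.npy");c,n=np.cos(q[2]),np.sin(q[2]);s=manip.get_state();d=s["position"][:2]-q[:2];F=s["contact_force"]
print("clk",round(s["clock"],2),"box x,y mm",(1e3*(c*d[0]+n*d[1])).round(2),(1e3*(-n*d[0]+c*d[1])).round(2),"Fx,Fy box",(c*F[0]+n*F[1]).round(2),(-n*F[0]+c*F[1]).round(2),"Fz",F[2].round(1),"w",s["width"].round(4))
E
python3 f.py
```

```text
clock: 12.3
position: [0.6044, -0.0115, 0.1304]
ee_rot: [0.001, -0.115, 0.993, -0.002]
contact_force: [0.4, -6.6, 3.2]
width: 0.0202
gripper_force: 49.1Traceback (most recent call last):
  File "f.py", line 3, in <module>
    print("clk",round(s["clock"],2),"box x,y mm",(1e3*(c*d[0]+n*d[1])).round(2),(1e3*(-n*d[0]+c*d[1])).round(2),"Fx,Fy box",(c*F[0]+n*F[1]).round(2),(-n*F[0]+c*F[1]).round(2),"Fz",F[2].round(1),"w",s["width"].round(4))
                                                                                                                                                                                                      ^^^^^^^^^^^^^^^^
AttributeError: 'float' object has no attribute 'round'
```

```bash
sed -i 's/s\["width"\].round(4)/round(float(s["width"]),4)/' f.py; python3 f.py; python3 -m creep '[[0,0,0.006,0,0],[0,0,0.012,0,0],[0,0,0.018,0,0],[0,0,0.02,0,0],[0,0,0.02,0,0]]' >/dev/null; python3 f.py
```

```text
clk 12.3 box x,y mm 46.51 -36.26 Fx,Fy box -1.14 -6.52 Fz 3.2 w 0.0202
clk 12.8 box x,y mm 46.57 -25.39 Fx,Fy box 0.33 -4.92 Fz 5.0 w 0.0204
```

```bash
python3 -m creep '[[0,0,0.002,0,0],[0,0,0.004,0,0],[0,0,0.004,0,0]]' >/dev/null; python3 f.py;  python3 -m creep '[[0,0,0.002,0,0],[0,0,0.002,0,0]]' >/dev/null; python3 f.py;  python3 -m creep '[[0,0,0.002,0,0],[0,0,0.002,0,0]]' >/dev/null; python3 f.py
```

```text
clk 13.1 box x,y mm 46.61 -23.02 Fx,Fy box 0.55 -2.07 Fz 5.0 w 0.02
clk 13.3 box x,y mm 46.6 -22.14 Fx,Fy box 0.77 -3.5 Fz 5.6 w 0.0207
clk 13.5 box x,y mm 46.63 -20.97 Fx,Fy box 1.67 -4.07 Fz 5.7 w 0.0203
```

```bash
S() { python3 f.py; }; python3 -m creep '[[0,0,0.002,0,0],[0,0,0.004,0,0],[0,0,0.004,0,0]]' >/dev/null; S;  python3 -m creep '[[0,0,0.002,0,0],[0,0,0.002,0,0]]' >/dev/null; S;  python3 -m creep '[[0,0,0.002,0,0],[0,0,0.002,0,0]]' >/dev/null; S; python3 -m creep '[[0,0,0.001,0,0],[0,0,0.002,0,0],[0,0,0.002,0,0]]' >/dev/null; S
```

```text
clk 13.8 box x,y mm 46.61 -18.93 Fx,Fy box 1.91 -2.6 Fz 4.5 w 0.0202
clk 14.0 box x,y mm 46.63 -18.07 Fx,Fy box 0.94 -4.07 Fz 6.4 w 0.0201
clk 14.2 box x,y mm 46.64 -16.89 Fx,Fy box 1.23 -2.93 Fz 6.3 w 0.0205
clk 14.5 box x,y mm 46.63 -15.95 Fx,Fy box 2.17 -3.5 Fz 5.2 w 0.0205
```

```bash
S() { python3 f.py; }; python3 -m creep '[[0,0,0.001,0,0],[0,0,0.002,0,0],[0,0,0.002,0,0]]' >/dev/null; S; python3 -m creep '[[0,0,0.001,0,0],[0,0,0.002,0,0],[0,0,0.002,0,0]]' >/dev/null; S
```

```text
clk 14.8 box x,y mm 46.67 -14.56 Fx,Fy box 2.04 -2.61 Fz 5.1 w 0.0205
clk 15.1 box x,y mm 46.7 -12.84 Fx,Fy box 2.11 -1.02 Fz 5.6 w 0.0203
```

```bash
S() { python3 f.py; }; python3 -m creep '[[0,0,0.001,0,0],[0,0,0.001,0,0],[0,0,0.001,0,0]]' >/dev/null; S; python3 -m creep '[[0,0,0.001,0,0],[0,0,0.001,0,0],[0,0,0.001,0,0]]' >/dev/null; S
```

```text
clk 15.4 box x,y mm 46.68 -12.17 Fx,Fy box 1.71 -0.27 Fz 5.9 w 0.0203
clk 15.7 box x,y mm 46.67 -11.74 Fx,Fy box 2.71 -0.32 Fz 5.9 w 0.021
```

```bash
S() { python3 f.py; }; python3 -m creep '[[0,0,0.001,0,0],[0,0,0.001,0,0],[0,0,0.001,0,0]]' >/dev/null; S; python3 -m creep '[[0,0,0.001,0,0],[0,0,0.001,0,0],[0,0,0.001,0,0]]' >/dev/null; S
```

```text
clk 16.0 box x,y mm 46.7 -11.39 Fx,Fy box 1.0 -0.57 Fz 5.7 w 0.0205
clk 16.3 box x,y mm 46.67 -11.15 Fx,Fy box 2.15 -1.97 Fz 5.8 w 0.0206
```

```bash
S() { python3 f.py; }; python3 -m creep '[[0,0,0.001,0,0],[0,0,0.001,0,0],[0,0,0.001,0,0]]' >/dev/null; S; python3 - <<'E'
from h import *
a=[]
im=eyes.get_image("scene");f=im["frame"];cv2.imwrite("pics/n.png",cv2.resize(f[165:285,250:410,::-1],None,fx=5,fy=5,interpolation=cv2.INTER_CUBIC))
E
```

```text
clk 16.6 box x,y mm 46.7 -10.9 Fx,Fy box 2.43 -2.31 Fz 5.4 w 0.0204
```

View pics/n.png

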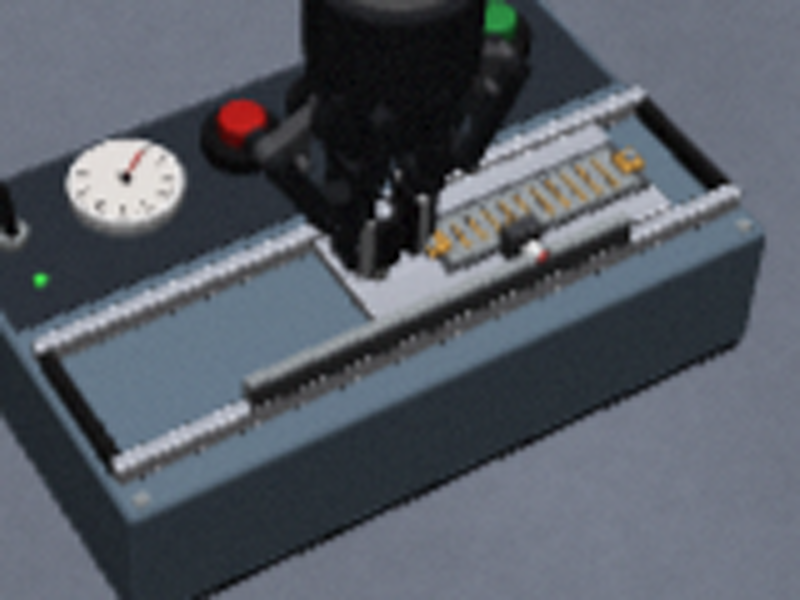

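The ball sits at the red notch (crop 540,250), the knob is gripped and the reed plate is clear. The force also switched from pulling the carriage on to resisting. I'll let it settle, then hand in.

```bash
python3 -m creep '[[0,0,0,0,0],[0,0,0,0,0],[0,0,0,0,0],[0,0,0,0,0],[0,0,0,0,0]]' >/dev/null; python3 f.py; python3 -c "
from rig import manip
print(manip.sign_off())"
```

```text
clk 17.15 box x,y mm 46.68 -10.89 Fx,Fy box 2.31 -1.47 Fz 5.6 w 0.0205
the job is handed in; nothing more can be done
None
```

I pressed green, blue and yellow fully down in that order, then slid the carriage into the notch and handed in at about 17 s still gripping the knob; the green press peaked at about 44 N at the fingertips, over the 40 N set for the arm and gripper body, and sign-off gave no verdict.

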